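# Set out stock on a storeroom shelf board

### The job

Set out the stock on the black shelf board, everything upright and square to the board: stand the purple-latched tote midway between the cardboard box and the yellow bin, in line with them, its long side running front to back, and lay the teal carton centred on top of it, long sides matching. Stand the white carton on the board directly in front of the cardboard box (the robot's side) and the red carton directly behind the yellow bin (the far side), each centred on its neighbour with a gap of about 3 cm. Leave the cardboard box, the yellow bin, the orange-latched tote and the tape roll where they are.

Things in the scene. Friction and masses are not known exactly. Their poses are not given: they have to be found in the camera images.
- shelf_board: Fixed black steel shelf board lying on the bench, 270 (x) x 340 (y) x 18 mm thick, thin grey line along each short edge. Origin: centre of the underside; z up. Its top is 18 mm above its origin. Its x axis points to the back (away from the robot), y to the left; it may lie up to 10 degrees askew, on the left or right half of the bench. Front, behind, left and right are meant along these axes.
- kraft_box: Plain brown cardboard box with pale tape along its top, 60 (x) x 70 (y) x 60 mm high, 0.8 kg, already standing on the board, at the middle of its depth and towards its left or right end. Origin: centre of the underside; z up. Its axes are parallel to the board's. The centres of this box and the yellow bin are about 200 mm apart.
- yellow_bin: Open yellow plastic bin filled with screws, 60 (x) x 70 (y) x 55 mm high, 0.8 kg, already standing on the board towards its other end, level with the cardboard box. Origin: centre of the underside; z up. Its axes are parallel to the board's.
- purple_tote: Small translucent-grey lidded storage tote with a PURPLE latch at each end of its flat pale lid, 90 (x, long) x 56 (y) x 46 mm high, 0.16 kg. Origin: centre of the underside; z up. Starts upright on the 3 mm grey mat beside the black board, its x axis pointing away from the robot to within 20 degrees. x runs along its long side. Latches flush; the lid is flat. Larger totes at the bench edges are only stock.
- teal_carton: Flat teal (blue-green) carton, 80 (x, long) x 50 (y) x 28 mm high, about 0.08 kg. Origin: centre of the underside; z up. Starts upright on the 3 mm grey mat beside the black board, its x axis pointing away from the robot to within 20 degrees. x runs along its long side.
- white_carton: White carton with a grey tape strip, 50 (x) x 48 (y) x 50 mm high, about 0.12 kg. Origin: centre of the underside; z up. Starts upright on the 3 mm grey mat beside the black board, its x axis pointing away from the robot to within 20 degrees. 
- red_carton: Small bright red carton (not the big red one at the back edge of the bench) with a white tape strip, 56 (x) x 50 (y) x 55 mm high, about 0.14 kg. Origin: centre of the underside; z up. Starts upright on the 3 mm grey mat beside the black board, its x axis pointing away from the robot to within 20 degrees. 
- orange_tote: Bystander: the same tote as the purple one but with ORANGE latches, 90 x 56 x 46 mm, 0.5 kg, loose on the mat among the things to move; to be left where it is. Origin: centre of the underside; z up. 
- tape_roll: Bystander: roll of brown packing tape lying flat on the mat, 68 mm outside and 44 mm inside diameter, 24 mm high; to be left where it is. Origin: centre of the underside; z up. 
Mind the look-alikes: they are no part of the job. Of the things like the red_carton, leave any that is green; of the rest the larger one is meant. Of the things like the teal_carton, leave any that is pink; of the rest the larger one is meant.

How it is judged:
At the end, for the whole second after the job is handed in: All four upright, at rest, square within 0.2 rad. On the board: tote under 116 mm from box and bin, within 18 mm of their line; white 62-110 mm in front of the box, red 65-113 mm behind the bin (centres), both within 15 mm sideways. Teal on the tote within 15 mm along, 12 mm across (z of purple_tote in the frame of shelf_board between 0.012 and 0.024 m and z of white_carton in the frame of shelf_board between 0.012 and 0.024 m and z of red_carton in the frame of shelf_board between 0.012 and 0.024 m and angle between each of purple_tote, teal_carton, white_carton, red_carton's own z axis and vertical below 0.1 rad and linear speed of each of purple_tote, teal_carton, white_carton, red_carton below 0.02 m/s and angular speed of each of purple_tote, teal_carton, white_carton, red_carton below 0.1 rad/s and (angle between the x axis of white_carton and the x axis of shelf_board, either way round below 0.2 rad or angle between the x axis of white_carton and the y axis of shelf_board, either way round below 0.2 rad) and (angle between the x axis of red_carton and the x axis of shelf_board, either way round below 0.2 rad or angle between the x axis of red_carton and the y axis of shelf_board, either way round below 0.2 rad) and angle between the x axis of purple_tote and the x axis of shelf_board, either way round below 0.2 rad and angle between the x axis of teal_carton and the x axis of purple_tote, either way round below 0.2 rad and x of purple_tote in the frame of kraft_box between -0.018 and 0.018 m and horizontal distance between purple_tote and kraft_box below 0.116 m and x of purple_tote in the frame of yellow_bin between -0.018 and 0.018 m and horizontal distance between purple_tote and yellow_bin below 0.116 m and z of teal_carton in the frame of purple_tote between 0.041 and 0.051 m and x of teal_carton in the frame of purple_tote between -0.015 and 0.015 m and y of teal_carton in the frame of purple_tote between -0.012 and 0.012 m and x of white_carton in the frame of kraft_box between -0.11 and -0.062 m and y of white_carton in the frame of kraft_box between -0.015 and 0.015 m and x of red_carton in the frame of yellow_bin between 0.065 and 0.113 m and y of red_carton in the frame of yellow_bin between -0.015 and 0.015 m); the robot touches nothing.
It fails at once if the cardboard box is shifted by more than 15 mm (distance of kraft_box from where it was at the start of the episode above 0.015 m).
It fails at once if the yellow bin is shifted by more than 15 mm (distance of yellow_bin from where it was at the start of the episode above 0.015 m).
It fails at once if the orange-latched tote is shifted by more than 15 mm (distance of orange_tote from where it was at the start of the episode above 0.015 m).
It fails at once if the tape roll is shifted by more than 15 mm (distance of tape_roll from where it was at the start of the episode above 0.015 m).
It fails at once if one of these four is tipped over (angle between any of kraft_box, yellow_bin, orange_tote, tape_roll's own z axis and vertical above 0.35 rad).
It also fails if it takes over 134 s, if anything falls off the work surface, if the arm or the gripper's body presses on something with over 40 N, if the wrist force passes 120 N, or if a joint passes its speed limit or range.

### The arm

A 6-joint arm with a two-finger parallel gripper is mounted at the origin on the work surface. World frame = base frame: x ahead of the robot, y to its left, z up, the work surface at z = 0. Lengths are in m, angles in rad, forces in N, time in s.
With the tool pointing down it reaches from about 0.3 to 0.75 m from the base axis. Payload 8.5 kg.
Tool frame: the origin (TCP) lies between the finger pads; the fingertips stand 8 mm ahead of it and the grasp point (between the pads) lies 11 mm behind it; z points along the fingers, y is the line along which they close (so a half turn about z gives the same grasp; the last joint's range is limited). The gripper opens to 85 mm and grips with 20 to 120 N. Pads are 22 mm wide; open, the fingers measure 114 mm over their backs; the gripper's body (76 mm by 85 mm) begins 54 mm behind the grasp point. The pads swing forward as they close: fully open they stand 13 mm farther back than shut.
Start: joints at [1.072, 0.381, 1.297, -0, 1.464, -0.215], TCP at [0.154, 0.528, 0.239] pointing down, gripper open.
Joint ranges: [-3.11, 3.11], [-0.89, 2.33], [0.22, 2.48], [-1.42, 4.56], [0.17, 2.85], [-2.88, 2.88]. Speed limits (rad/s): [2.39, 2.39, 3.14, 3.14, 3.14, 3.14].

### API

Orientations are given as a 3x3 rotation matrix whose columns are the frame's x, y, z axes.
In Python, from plant import r gives the robot as it stands. The module is installed in compiled form; this text tells all that it offers.
- The arm moves only by the tool arm_command, never from a script. Its argument "deltas" is text: rows parted by semicolons, each of 7 numbers parted by spaces: the shift along the tool's x, y, z as a fraction of full scale, then the turn, a rotation vector about the tool's x, y, z as a fraction of full scale, then the closure, from -1 (fully open) to 1 (shut). A call has 1 to 12 rows; each row is the pose to reach, as a shift and turn from the pose commanded when the call began, along the tool's axes at that moment; what a row does not reach only later rows make up. Full scale, the value 1, is 100 mm for a shift and pi/2 rad for a turn. A row lasts 1/10 s, in which the tool goes at most 50 mm and 8.59 degrees, less where a joint would pass 70% of its speed; a pose out of reach is approached as far as the arm can. A call with a number of a shift or a turn outside -1 to 1 is refused whole. A call with a gripper value outside its range is refused whole. The fingers move at their own pace and stop on an object; the grip force is fixed at half the most. Time passes only in rows, so rows that repeat a pose let the fingers close. It gives the time, the measured TCP pose, the force, the opening and the grip force at its end, in the units of the state.
- r.get_state(): the state, without advancing time (a new reading comes with each control period).
- r.snapshot(name): name is "scene" or "top" or "wrist"; returns (picture, depth): 384x512x3 uint8, red, green, blue; 384x512 float32, m along the optical axis (not along the pixel's ray), 0 where there is no reading.
- r.get_calibration(name): a dict with "vfov" (degrees; the focal length in pixels is half the picture's height over the tangent of half this angle, whatever the lens; pixels are square), "cx", "cy" (the principal point, pixels), "position" and "orientation" of the camera in the world. Camera axes: x right, y up, looking along -z (the intrinsics and any distortion apply to the point x, -y, -z); pixel columns grow to the right and rows downward; lengths in m; the calibration is good to about 2 mm. A picture is of the moment at which its call begins: read the wrist's pose just before it. get_calibration takes no time and is no camera call; for the wrist camera it gives the pose at the moment of the call.
- r.close_job(): hands the job in; it is judged then, once.
The state is a dict: "t": time; "q": joint angles; "joint_vel": joint speeds; "effort": joint torques, N m; "eef_pos": TCP position; "tool_rot": TCP orientation; "force": force on the tool from outside, world axes, zero at the start; "wrist_torque": the same for the moment, N m; "finger_gap": opening from 0.0 (shut) to 1.0 (fully open); "finger_force": force on a finger pad.
Only numpy, scipy, OpenCV 4.12 (cv2) and the standard library are available. Lean on these libraries where they do the work, as an engineer would, in place of code of your own. Each camera call takes 0.05 s, during which the arm holds its last target. There are 200 camera calls.

## Working session

There is one attempt and no reset: what is moved stays moved. The work goes in short steps, Python scripts to look and compute and a tool call to move; the robot and the scene stay as the last step left them, time stands still between calls to the robot, and variables do not carry over. Pictures are saved under pics/ and viewed, at most 14 in all, crops included, and the job is handed in when it is done.

Besides the shell and the picture viewer there is one more tool, called by a JSON object that holds its "op" and its "data". arm_command: Moves the arm, as the interface text tells. Shift numbers are shares of 100 mm and turn numbers shares of pi/2 rad, none past 1 either way. Its arguments: {"type":"object","properties":{"deltas":{"type":"string"}},"required":["deltas"]}

```bash
mkdir -p pics && python3 - <<'E'
from plant import r
import cv2
for n in("top","scene"):
    p,d=r.snapshot(n); cv2.imwrite(f"pics/{n}0.png",cv2.resize(p[:,:,::-1],(800,600),interpolation=cv2.INTER_CUBIC))
    import numpy as np; np.save(f"{n}0.npy",d); cv2.imwrite(f"{n}0raw.png",p[:,:,::-1])
    print(n,r.get_calibration(n))
print(r.get_state(), r.get_calibration("wrist"))
E
```

```text
top {'vfov': 42.74353262054846, 'cx': 253.209331868182, 'cy': 180.54276477981062, 'position': array([0.22717539, 0.07026375, 1.35581038]), 'orientation': array([[-0.02484518,  0.98323848, -0.18062341],
       [-0.9996631 , -0.02307812,  0.01187841],
       [ 0.00751086,  0.18085768,  0.9834806 ]])}
scene {'vfov': 57.424924765753765, 'cx': 257.86050070439074, 'cy': 191.40180267767252, 'position': array([ 0.96697315, -0.26719388,  0.90558832]), 'orientation': array([[ 0.52910377, -0.688384  ,  0.49616194],
       [ 0.84848095,  0.43702704, -0.29847521],
       [-0.01137062,  0.57890831,  0.81531336]])}
{'t': 0.1, 'q': array([ 1.07170718e+00,  3.81099771e-01,  1.29821965e+00, -2.78066918e-05,
        1.46361912e+00, -2.15313367e-01]), 'joint_vel': array([ 0.00109012, -0.00324181, -0.00341243,  0.00104834, -0.00048845,
       -0.00092116]), 'effort': array([ 3.29792900e-03, -4.49214506e+01, -2.31657994e+01, -2.69005886e-04,
        3.69127578e-03, -6.66253655e-06]), 'eef_pos': array([0.15386787, 0.527744  , 0.23877732]), 'tool_rot': array([[-9.60005889e-01,  2.79979124e-01, -6.19901341e-04],
       [ 2.79979689e-01,  9.60005180e-01, -1.19494601e-03],
       [ 2.60548562e-04, -1.32071499e-03, -9.99999094e-01]]), 'force': array([0.07251633, 0.15533953, 0.34773541]), 'wrist_torque': array([ 0.00790899,  0.01668122, -0.09290816]), 'finger_force': 0.0, 'finger_gap': 1.0021839117840445} {'vfov': 68.0154281175731, 'cx': 256.34816544254045, 'cy': 191.82300079180882, 'position': array([0.08534276, 0.5471279 , 0.37359203]), 'orientation': array([[ 2.81108579e-01, -9.20774817e-01, -2.70465716e-01],
       [ 9.59675526e-01,  2.69442603e-01,  8.01471641e-02],
       [-9.22504010e-04, -2.82089384e-01,  9.59387684e-01]])}
```

View pics/top0.png

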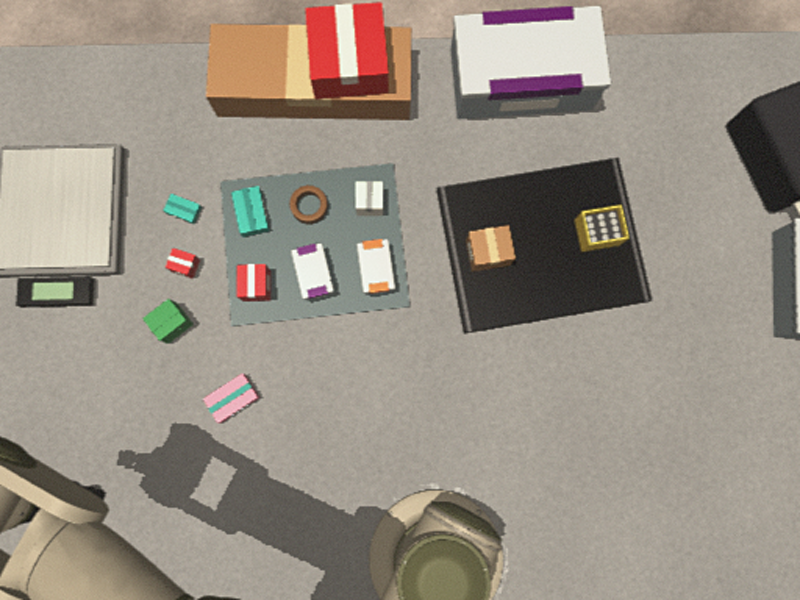

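View pics/scene0.png

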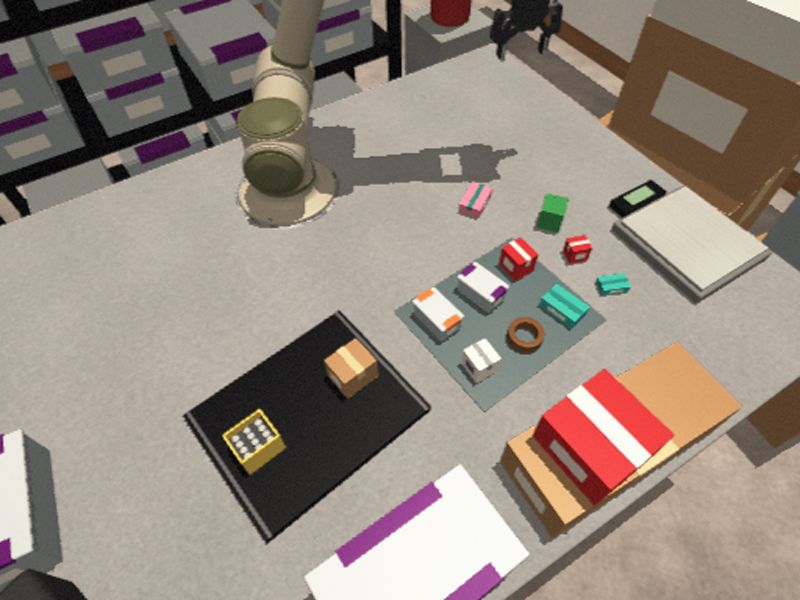

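```bash
cat > h.py <<'E'
import numpy as np, cv2
from plant import r
def cloud(c,d):
    f=192/np.tan(np.radians(c["vfov"]/2)); v,u=np.mgrid[:384,:512]
    P=np.stack([(u-c["cx"])/f*d,-(v-c["cy"])/f*d,-d],-1)
    return P@c["orientation"].T+c["position"]
def comp(W,u,v,z,tol=.009):
    """top-face blob at height z nearest pixel u,v: centre, size, yaw of the x-ish axis"""
    m=(abs(W[...,2]-z)<tol).astype(np.uint8)
    n,l=cv2.connectedComponents(m,connectivity=4)
    w=l[v-5:v+6,u-5:u+6]; w=w[w>0]
    if not len(w): return None
    k=np.bincount(w).argmax(); P=W[l==k]
    (cx,cy),(a,b),th=cv2.minAreaRect((P[:,:2]*1000).astype(np.float32))
    if th>45: th-=90; a,b=b,a
    return dict(n=len(P),c=(round(cx,1),round(cy,1)),xy=(round(a),round(b)),yaw=round(th,1),z=round(np.median(P[:,2])*1000,1),mean=np.round(P[:,:2].mean(0)*1000,1))
E
python3 - <<'E'
from h import *
d=np.load("top0.npy"); W=cloud(r.get_calibration("top"),d)
s=dict(kraft=(491,246,78),bin=(603,227,70),white=(369,196,53),red=(252,280,58),purple=(313,270,49),orange=(376,265,49),teal=(249,210,31),tape=(294,213,27),board=(540,280,18))
for k,(u,v,z) in s.items():
    u,v=round(u*.64),round(v*.64); print(k,np.round(W[v,u]*1000),comp(W,u,v,z/1000,.006 if k=="board" else .009))
E
```

```text
kraft [ 522. -109.   79.] {'n': 590, 'c': (523.7, -110.9), 'xy': (61, 71), 'yaw': 7.2, 'z': np.float64(77.4), 'mean': array([ 523. , -110.9])}
bin [ 557. -313.   51.] {'n': 1, 'c': (560.1, -312.4), 'xy': (0, 0), 'yaw': 0.0, 'z': np.float64(62.4), 'mean': array([ 560.1, -312.4])}
white [622.  98.  57.] {'n': 308, 'c': (624.7, 98.1), 'xy': (52, 44), 'yaw': -1.1, 'z': np.float64(52.5), 'mean': array([624.6,  98.2])}
red [475. 302.  61.] {'n': 397, 'c': (475.5, 302.8), 'xy': (57, 50), 'yaw': -1.0, 'z': np.float64(57.1), 'mean': array([475.6, 302.4])}
purple [491. 198.  52.] {'n': 679, 'c': (492.2, 199.6), 'xy': (92, 56), 'yaw': 13.2, 'z': np.float64(48.2), 'mean': array([491.6, 199.2])}
orange [497.  87.  50.] {'n': 674, 'c': (498.5, 88.8), 'xy': (93, 56), 'yaw': 6.5, 'z': np.float64(48.4), 'mean': array([498. ,  88.8])}
teal [609. 314.  31.] {'n': 510, 'c': (609.8, 312.8), 'xy': (82, 51), 'yaw': 11.8, 'z': np.float64(30.1), 'mean': array([608.7, 312.2])}
tape [603. 234.  26.] {'n': 278, 'c': (619.7, 207.0), 'xy': (67, 65), 'yaw': 0.8, 'z': np.float64(25.9), 'mean': array([619.6, 207.5])}
board [ 471. -204.   17.] {'n': 9557, 'c': (539.7, -212.3), 'xy': (271, 342), 'yaw': 8.5, 'z': np.float64(17.8), 'mean': array([ 534.8, -209.8])}
```

```bash
cat >> h.py <<'E'
from scipy.spatial.transform import Rotation as R
def plan(x,y,z,yaw):
    """mm, deg (yaw of the gripped thing's x axis): shift and turn in tool axes, as shares"""
    s=r.get_state(); T=s["tool_rot"]; a=np.radians(yaw)
    G=np.array([[-np.cos(a),-np.sin(a),0],[-np.sin(a),np.cos(a),0],[0,0,-1]]).T
    G=np.column_stack([[-np.cos(a),-np.sin(a),0],[-np.sin(a),np.cos(a),0],[0,0,-1]])
    print("shift",np.round(T.T@(np.array([x,y,z])/1000-s["eef_pos"])/.1,3),"turn",np.round(R.from_matrix(T.T@G).as_rotvec()/(np.pi/2),3),
      "| t",round(s["t"],1),"pos",np.round(s["eef_pos"]*1000,1),"gap",round(s["finger_gap"],2),"F",np.round(s["force"],1))
E
sed -i '/G=np.array(\[\[/d' h.py
python3 - <<'E'
from h import *
d=np.load("top0.npy"); W=cloud(r.get_calibration("top"),d)
m=(W[...,2]>.055)&(abs(W[...,0]-.555)<.06)&(abs(W[...,1]+.31)<.06)
print(m.sum(),cv2.minAreaRect((W[m][:,:2]*1000).astype(np.float32)))
plan(492,200,110,13.2)
E
```

```text
488 ((555.6129150390625, -309.2677001953125), (61.52936935424805, 72.33658599853516), 8.78911018371582)
shift [-4.164 -2.198  1.29 ] turn [-0.001 -0.    -0.327] | t 0.1 pos [153.9 527.7 238.8] gap 1.0 F [0.1 0.2 0.3]
```

{"op": "arm_command", "data": {"deltas": "-0.2 -0.11 0.06 0 0 0 -0.6; -0.42 -0.22 0.13 0 0 0 -0.6; -0.63 -0.33 0.19 0 0 0 -0.6; -0.83 -0.44 0.26 0 0 0 -0.6"}}

```text
t: 0.5
eef_pos: [0.2219, 0.4617, 0.2128]
tool_rot: [[-0.96, 0.28, -0.0], [0.28, 0.96, -0.0], [0.0, -0.001, -1.0]]
force: [0.8, 0.3, 0.4]
finger_gap: 0.798
finger_force: 0.0
```

{"op": "arm_command", "data": {"deltas": "-0.3 -0.16 0.09 0 0 0 -0.6; -0.6 -0.32 0.18 0 0 0 -0.6; -0.83 -0.44 0.26 0 0 0 -0.6"}}

```text
t: 0.8
eef_pos: [0.2896, 0.3956, 0.1867]
tool_rot: [[-0.96, 0.281, -0.0], [0.281, 0.96, -0.001], [0.0, -0.001, -1.0]]
force: [0.9, -0.3, 0.3]
finger_gap: 0.799
finger_force: 0.0
```

{"op": "arm_command", "data": {"deltas": "-0.3 -0.16 0.09 0 0 0 -0.6; -0.6 -0.32 0.18 0 0 0 -0.6; -0.83 -0.44 0.26 0 0 0 -0.6"}}

```text
t: 1.1
eef_pos: [0.357, 0.3301, 0.1607]
tool_rot: [[-0.96, 0.281, -0.001], [0.281, 0.96, -0.0], [0.0, -0.001, -1.0]]
force: [1.1, 1.3, 0.5]
finger_gap: 0.799
finger_force: 0.0
```

{"op": "arm_command", "data": {"deltas": "-0.3 -0.16 0.09 0 0 0 -0.6; -0.6 -0.32 0.18 0 0 0 -0.6; -0.83 -0.44 0.26 0 0 0 -0.6"}}

```text
t: 1.4
eef_pos: [0.4245, 0.2646, 0.1347]
tool_rot: [[-0.96, 0.281, -0.001], [0.281, 0.96, -0.0], [0.0, -0.0, -1.0]]
force: [0.5, 1.1, -0.3]
finger_gap: 0.798
finger_force: 0.0
```

{"op": "arm_command", "data": {"deltas": "-0.3 -0.16 0.09 0 0 -0.08 -0.6; -0.6 -0.32 0.18 0 0 -0.16 -0.6; -0.83 -0.44 0.26 0 0 -0.24 -0.6; -0.83 -0.44 0.26 0 0 -0.327 -0.6; -0.83 -0.44 0.26 0 0 -0.327 -0.6; -0.83 -0.44 0.26 0 0 -0.327 -0.6"}}

```text
t: 2.0
eef_pos: [0.4905, 0.2008, 0.1092]
tool_rot: [[-0.974, -0.225, -0.001], [-0.225, 0.974, -0.0], [0.001, 0.0, -1.0]]
force: [0.2, -0.5, 0.1]
finger_gap: 0.801
finger_force: 0.0
```

```bash
python3 - <<'E'
from h import *
plan(492,200,18,13.2)
p,d=r.snapshot("wrist"); cv2.imwrite("pics/w1.png",p[:,:,::-1])
E
```

```text
shift [-0.014 -0.011  0.912] turn [ 0.    -0.    -0.002] | t 2.0 pos [490.5 200.8 109.2] gap 0.8 F [ 0.2 -0.5  0.1]
```

View pics/w1.png

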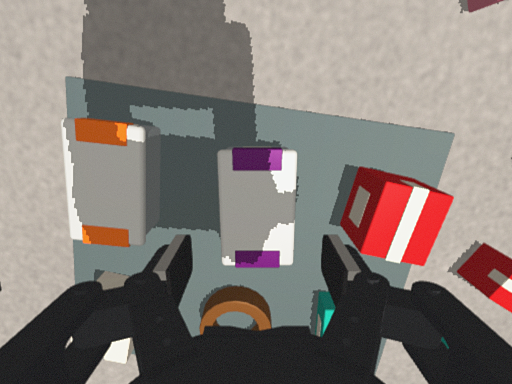

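The wrist view shows the purple tote at (258,207), square and centred between the fingers (pads at about 180 and 335), with orange and red well clear on either side.

{"op": "arm_command", "data": {"deltas": "-0.01 -0.01 0.25 0 0 0 -0.6; -0.01 -0.01 0.5 0 0 0 -0.6; -0.01 -0.01 0.7 0 0 0 -0.6; -0.01 -0.01 0.85 0 0 0 -0.6; -0.01 -0.01 0.91 0 0 0 -0.6; -0.01 -0.01 0.91 0 0 0 -0.6; -0.01 -0.01 0.91 0 0 0 1; -0.01 -0.01 0.91 0 0 0 1; -0.01 -0.01 0.91 0 0 0 1; -0.01 -0.01 0.91 0 0 0 1; -0.01 -0.01 0.91 0 0 0 1; -0.01 -0.01 0.91 0 0 0 1"}}

```text
t: 3.25
eef_pos: [0.4924, 0.2001, 0.0193]
tool_rot: [[-0.974, -0.228, 0.002], [-0.228, 0.974, 0.001], [-0.002, 0.0, -1.0]]
force: [-1.0, 1.6, 6.2]
finger_gap: 0.645
finger_force: 63.8
```

{"op": "arm_command", "data": {"deltas": "0 0 -0.1 0 0 0 1; 0 0 -0.3 0 0 0 1; 0 0 -0.5 0 0 0 1; 0 0 -0.7 0 0 0 1; 0 0 -0.9 0 0 0 1; 0 0 -1 0 0 0 1; 0 0 -1 0 0 0 1"}}

```text
t: 3.95
eef_pos: [0.4924, 0.1999, 0.1196]
tool_rot: [[-0.974, -0.228, 0.003], [-0.228, 0.974, 0.0], [-0.003, -0.0, -1.0]]
force: [-0.7, -0.5, -2.2]
finger_gap: 0.648
finger_force: 63.8
```

```bash
python3 - <<'E'
from h import *
plan(539.6,-210,100,8.7)
E
```

```text
shift [ 0.475 -4.098  0.196] turn [-0.     0.002  0.05 ] | t 4.0 pos [492.4 199.9 119.6] gap 0.65 F [-0.7 -0.5 -2.2]
```

{"op": "arm_command", "data": {"deltas": "0.02 -0.2 0 0 0 0 1; 0.06 -0.5 0 0 0 0 1; 0.1 -0.82 0 0 0 0 1"}}

```text
t: 4.25
eef_pos: [0.5003, 0.1171, 0.1173]
tool_rot: [[-0.973, -0.229, -0.002], [-0.229, 0.973, -0.0], [0.002, 0.0, -1.0]]
force: [0.1, 0.3, -1.2]
finger_gap: 0.648
finger_force: 63.8
```

{"op": "arm_command", "data": {"deltas": "0.04 -0.3 0 0 0 0 1; 0.07 -0.6 0 0 0 0 1; 0.1 -0.82 0 0 0 0 1"}}

```text
t: 4.55
eef_pos: [0.5096, 0.0339, 0.1173]
tool_rot: [[-0.974, -0.227, -0.002], [-0.227, 0.974, 0.0], [0.002, 0.0, -1.0]]
force: [-0.0, 0.7, -2.1]
finger_gap: 0.641
finger_force: 63.9
```

{"op": "arm_command", "data": {"deltas": "0.04 -0.3 0 0 0 0 1; 0.07 -0.6 0 0 0 0 1; 0.1 -0.82 0 0 0 0 1"}}

```text
t: 4.85
eef_pos: [0.5185, -0.0482, 0.1173]
tool_rot: [[-0.974, -0.227, -0.002], [-0.227, 0.974, 0.0], [0.002, 0.001, -1.0]]
force: [0.7, 0.4, -0.7]
finger_gap: 0.643
finger_force: 63.9
```

{"op": "arm_command", "data": {"deltas": "0.04 -0.3 0 0 0 0 1; 0.07 -0.6 0 0 0 0 1; 0.1 -0.82 0 0 0 0 1"}}

```text
t: 5.15
eef_pos: [0.5275, -0.1303, 0.1172]
tool_rot: [[-0.974, -0.227, -0.002], [-0.227, 0.974, 0.001], [0.001, 0.001, -1.0]]
force: [-0.3, 0.5, -1.9]
finger_gap: 0.645
finger_force: 63.9
```

{"op": "arm_command", "data": {"deltas": "0.04 -0.3 0 0 0 0.02 1; 0.06 -0.6 0 0 0 0.04 1; 0.08 -0.75 0 0 0 0.05 1; 0.08 -0.82 0 0 0 0.05 1; 0.08 -0.82 0 0 0 0.05 1; 0.08 -0.82 0 0 0 0.05 1"}}

```text
t: 5.75
eef_pos: [0.5385, -0.2092, 0.1181]
tool_rot: [[-0.988, -0.152, -0.001], [-0.152, 0.988, 0.001], [0.001, 0.001, -1.0]]
force: [-0.0, 0.4, -1.8]
finger_gap: 0.641
finger_force: 63.9
```

```bash
python3 - <<'E'
from h import *
plan(539.6,-210,35,8.7)
p,d=r.snapshot("top"); cv2.imwrite("pics/t1.png",cv2.resize(p[80:240,200:440,::-1],(720,480),interpolation=cv2.INTER_CUBIC))
W=cloud(r.get_calibration("top"),d)
print(comp(W,int(491*.64),int(246*.64),.078))
E
```

```text
shift [-0.01  -0.011  0.831] turn [ 0.001 -0.     0.   ] | t 5.8 pos [ 538.5 -209.2  118.1] gap 0.64 F [-0.   0.4 -1.8]
{'n': 539, 'c': (523.5, -110.7), 'xy': (62, 70), 'yaw': 7.4, 'z': np.float64(77.6), 'mean': array([ 524.5, -108.4])}
```

View pics/t1.png

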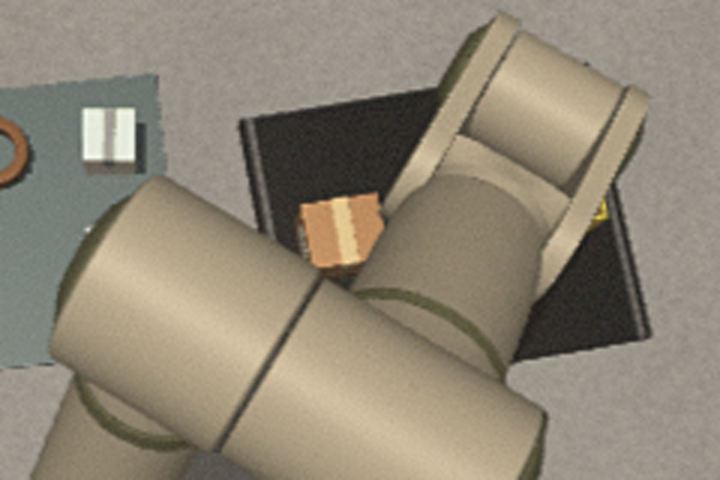

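The arm hides the tote, while the cardboard box (340,235 in the crop) stands undisturbed. Lowering now.

{"op": "arm_command", "data": {"deltas": "-0.01 -0.01 0.25 0 0 0 1; -0.01 -0.01 0.5 0 0 0 1; -0.01 -0.01 0.65 0 0 0 1; -0.01 -0.01 0.75 0 0 0 1; -0.01 -0.01 0.8 0 0 0 1; -0.01 -0.01 0.83 0 0 0 1; -0.01 -0.01 0.83 0 0 0 1; -0.01 -0.01 0.83 0 0 0 -0.55; -0.01 -0.01 0.83 0 0 0 -0.55; -0.01 -0.01 0.83 0 0 0 -0.55; -0.01 -0.01 0.83 0 0 0 -0.55"}}

```text
t: 6.9
eef_pos: [0.5399, -0.2112, 0.0356]
tool_rot: [[-0.989, -0.151, 0.001], [-0.151, 0.989, -0.0], [-0.0, -0.0, -1.0]]
force: [0.5, 0.7, -0.1]
finger_gap: 0.773
finger_force: 0.0
```

{"op": "arm_command", "data": {"deltas": "0 0 -0.1 0 0 0 -0.55; 0 0 -0.3 0 0 0 -0.55; 0 0 -0.6 0 0 0 -0.55; 0 0 -0.9 0 0 0 -0.55; 0 0 -1 0 0 0 -0.55; 0 0 -1 0 0 0 -0.55"}}

```text
t: 7.5
eef_pos: [0.5402, -0.2114, 0.1369]
tool_rot: [[-0.989, -0.151, 0.003], [-0.151, 0.989, -0.002], [-0.002, -0.002, -1.0]]
force: [-1.0, 0.1, -0.0]
finger_gap: 0.77
finger_force: 0.0
```

```bash
python3 - <<'E'
from h import *
p,d=r.snapshot("wrist"); cv2.imwrite("pics/w2.png",p[:,:,::-1])
W=cloud(r.get_calibration("wrist"),d)
print(comp(W,256,200,.064,.006))
plan(610,312.8,110,11.8)
E
```

```text
{'n': 8053, 'c': (538.7, -211.7), 'xy': (92, 56), 'yaw': 8.5, 'z': np.float64(62.5), 'mean': array([ 535.3, -212.2])}
shift [-1.485  5.073  0.253] turn [-0.     0.    -0.035] | t 7.5 pos [ 539.7 -211.1  135.4] gap 0.77 F [-0.8 -0.1 -0.1]
```

View pics/w2.png

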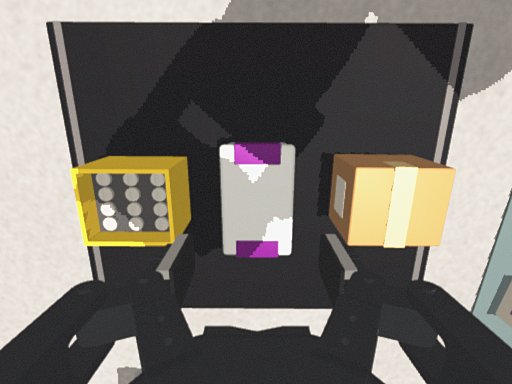

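The tote (257,200) stands upright midway between the yellow bin (135,200) and the box (390,200), square to the board. Next is the teal carton.

{"op": "arm_command", "data": {"deltas": "-0.06 0.2 0 0 0 0 -0.6; -0.15 0.5 0 0 0 0 -0.6; -0.25 0.85 0 0 0 0 -0.6"}}

```text
t: 7.85
eef_pos: [0.5511, -0.1228, 0.1335]
tool_rot: [[-0.989, -0.149, -0.003], [-0.149, 0.989, 0.001], [0.003, 0.002, -1.0]]
force: [0.7, 1.4, 0.8]
finger_gap: 0.8
finger_force: 0.0
```

{"op": "arm_command", "data": {"deltas": "-0.09 0.3 0 0 0 0 -0.6; -0.17 0.6 0 0 0 0 -0.6; -0.25 0.85 0 0 0 0 -0.6"}}

```text
t: 8.15
eef_pos: [0.5628, -0.0338, 0.1336]
tool_rot: [[-0.988, -0.151, -0.003], [-0.151, 0.988, 0.001], [0.003, 0.001, -1.0]]
force: [-0.6, -0.2, 0.0]
finger_gap: 0.801
finger_force: 0.0
```

{"op": "arm_command", "data": {"deltas": "-0.09 0.3 0 0 0 0 -0.6; -0.17 0.6 0 0 0 0 -0.6; -0.25 0.85 0 0 0 0 -0.6"}}

```text
t: 8.45
eef_pos: [0.5747, 0.0539, 0.1335]
tool_rot: [[-0.989, -0.151, -0.003], [-0.151, 0.989, 0.0], [0.003, 0.001, -1.0]]
force: [0.2, -1.8, 0.0]
finger_gap: 0.802
finger_force: 0.0
```

{"op": "arm_command", "data": {"deltas": "-0.09 0.3 0 0 0 0 -0.6; -0.17 0.6 0 0 0 0 -0.6; -0.25 0.85 0 0 0 0 -0.6"}}

```text
t: 8.75
eef_pos: [0.5867, 0.1416, 0.1334]
tool_rot: [[-0.988, -0.151, -0.003], [-0.151, 0.989, -0.0], [0.003, 0.0, -1.0]]
force: [0.2, -0.6, -0.8]
finger_gap: 0.8
finger_force: 0.0
```

{"op": "arm_command", "data": {"deltas": "-0.09 0.3 0 0 0 0 -0.6; -0.17 0.6 0 0 0 0 -0.6; -0.25 0.85 0 0 0 0 -0.6"}}

```text
t: 9.05
eef_pos: [0.5986, 0.2293, 0.1333]
tool_rot: [[-0.988, -0.151, -0.003], [-0.151, 0.988, -0.001], [0.003, -0.0, -1.0]]
force: [0.1, 0.2, -0.0]
finger_gap: 0.801
finger_force: 0.0
```

{"op": "arm_command", "data": {"deltas": "-0.09 0.3 0.05 0 0 -0.02 -0.6; -0.17 0.6 0.15 0 0 -0.035 -0.6; -0.24 0.83 0.25 0 0 -0.035 -0.6; -0.24 0.83 0.25 0 0 -0.035 -0.6; -0.24 0.83 0.25 0 0 -0.035 -0.6"}}

```text
t: 9.55
eef_pos: [0.6099, 0.3133, 0.1085]
tool_rot: [[-0.979, -0.205, -0.003], [-0.205, 0.979, -0.001], [0.003, -0.001, -1.0]]
force: [0.2, -0.4, 1.3]
finger_gap: 0.801
finger_force: 0.0
```

```bash
python3 - <<'E'
from h import *
c=r.get_calibration("wrist"); p,d=r.snapshot("wrist")
W=cloud(c,d); print(comp(W,256,215,.031,.005))
plan(610,312.8,13,11.8)
E
```

```text
{'n': 6174, 'c': (608.4, 314.2), 'xy': (81, 50), 'yaw': 12.0, 'z': np.float64(31.1), 'mean': array([606. , 313.7])}
shift [0.001 0.001 0.964] turn [-0.    -0.001  0.   ] | t 9.6 pos [610.3 312.8 109.4] gap 0.8 F [-1.  -0.2 -0.5]
```

{"op": "arm_command", "data": {"deltas": "0.01 0.01 0.25 0 0 0 -0.6; 0.01 0.01 0.5 0 0 0 -0.6; 0.01 0.01 0.7 0 0 0 -0.6; 0.01 0.01 0.85 0 0 0 -0.6; 0.01 0.01 0.93 0 0 0 -0.6; 0.01 0.01 0.96 0 0 0 -0.6; 0.01 0.01 0.96 0 0 0 1; 0.01 0.01 0.96 0 0 0 1; 0.01 0.01 0.96 0 0 0 1; 0.01 0.01 0.96 0 0 0 1; 0.01 0.01 0.96 0 0 0 1; 0.01 0.01 0.96 0 0 0 1"}}

```text
t: 10.8
eef_pos: [0.6098, 0.3144, 0.0154]
tool_rot: [[-0.979, -0.205, 0.002], [-0.205, 0.979, 0.001], [-0.002, 0.0, -1.0]]
force: [-1.5, -0.5, 6.7]
finger_gap: 0.572
finger_force: 64.2
```

{"op": "arm_command", "data": {"deltas": "0 0 -0.1 0 0 0 1; 0 0 -0.3 0 0 0 1; 0 0 -0.5 0 0 0 1; 0 0 -0.7 0 0 0 1; 0 0 -0.9 0 0 0 1; 0 0 -1 0 0 0 1; 0 0 -1 0 0 0 1"}}

```text
t: 11.5
eef_pos: [0.6098, 0.3144, 0.1158]
tool_rot: [[-0.979, -0.205, 0.002], [-0.205, 0.979, 0.001], [-0.003, 0.0, -1.0]]
force: [0.2, -0.3, -0.6]
finger_gap: 0.573
finger_force: 63.5
```

```bash
python3 - <<'E'
from h import *
plan(538.7,-211.7,130,8.6)
E
```

```text
shift [ 1.773 -5.004 -0.147] turn [0.    0.002 0.036] | t 11.5 pos [609.8 314.4 115.8] gap 0.57 F [ 0.2 -0.3 -0.6]
```

{"op": "arm_command", "data": {"deltas": "0.07 -0.2 -0.03 0 0 0 1; 0.17 -0.5 -0.1 0 0 0 1; 0.29 -0.83 -0.15 0 0 0 1"}}

```text
t: 11.8
eef_pos: [0.5972, 0.2265, 0.1281]
tool_rot: [[-0.979, -0.206, -0.002], [-0.206, 0.979, -0.0], [0.002, 0.0, -1.0]]
force: [1.0, 0.1, -0.9]
finger_gap: 0.571
finger_force: 63.5
```

{"op": "arm_command", "data": {"deltas": "0.1 -0.3 0 0 0 0 1; 0.2 -0.6 0 0 0 0 1; 0.3 -0.84 0 0 0 0 1"}}

```text
t: 12.1
eef_pos: [0.5851, 0.137, 0.1282]
tool_rot: [[-0.979, -0.204, -0.002], [-0.204, 0.979, -0.0], [0.002, 0.0, -1.0]]
force: [0.6, -0.8, -1.1]
finger_gap: 0.571
finger_force: 63.5
```

{"op": "arm_command", "data": {"deltas": "0.1 -0.3 0 0 0 0 1; 0.2 -0.6 0 0 0 0 1; 0.3 -0.84 0 0 0 0 1"}}

```text
t: 12.4
eef_pos: [0.5729, 0.0488, 0.1282]
tool_rot: [[-0.979, -0.204, -0.002], [-0.204, 0.979, 0.0], [0.002, 0.001, -1.0]]
force: [0.1, -0.2, -1.1]
finger_gap: 0.569
finger_force: 63.5
```

{"op": "arm_command", "data": {"deltas": "0.1 -0.3 0 0 0 0 1; 0.2 -0.6 0 0 0 0 1; 0.3 -0.84 0 0 0 0 1"}}

```text
t: 12.7
eef_pos: [0.5608, -0.0395, 0.1282]
tool_rot: [[-0.979, -0.204, -0.002], [-0.204, 0.979, 0.0], [0.002, 0.001, -1.0]]
force: [0.5, 0.2, -0.7]
finger_gap: 0.569
finger_force: 63.5
```

{"op": "arm_command", "data": {"deltas": "0.1 -0.3 0 0 0 0 1; 0.2 -0.6 0 0 0 0 1; 0.3 -0.84 0 0 0 0 1"}}

```text
t: 13.0
eef_pos: [0.5486, -0.1278, 0.1282]
tool_rot: [[-0.979, -0.204, -0.002], [-0.204, 0.979, 0.001], [0.002, 0.001, -1.0]]
force: [0.0, 0.1, -0.7]
finger_gap: 0.575
finger_force: 63.5
```

{"op": "arm_command", "data": {"deltas": "0.1 -0.3 0 0 0 0.02 1; 0.2 -0.55 0 0 0 0.036 1; 0.26 -0.7 0 0 0 0.036 1; 0.28 -0.8 0 0 0 0.036 1; 0.28 -0.81 0 0 0 0.036 1; 0.28 -0.81 0 0 0 0.036 1; 0.28 -0.81 0 0 0 0.036 1"}}

```text
t: 13.7
eef_pos: [0.5387, -0.2103, 0.1293]
tool_rot: [[-0.989, -0.151, -0.0], [-0.151, 0.989, 0.0], [0.0, 0.0, -1.0]]
force: [-0.1, 0.3, -0.7]
finger_gap: 0.569
finger_force: 63.5
```

```bash
python3 - <<'E'
from h import *
plan(538.7,-211.7,77.5,8.6)
E
```

```text
shift [ 0.002 -0.014  0.518] turn [ 0.    -0.     0.001] | t 13.7 pos [ 538.7 -210.3  129.3] gap 0.57 F [-0.1  0.3 -0.7]
```

{"op": "arm_command", "data": {"deltas": "0 -0.01 0.15 0 0 0 1; 0 -0.01 0.3 0 0 0 1; 0 -0.01 0.42 0 0 0 1; 0 -0.01 0.49 0 0 0 1; 0 -0.01 0.52 0 0 0 1; 0 -0.01 0.52 0 0 0 1; 0 -0.01 0.52 0 0 0 -0.4; 0 -0.01 0.52 0 0 0 -0.4; 0 -0.01 0.52 0 0 0 -0.4; 0 -0.01 0.52 0 0 0 -0.4"}}

```text
t: 14.7
eef_pos: [0.5388, -0.2124, 0.0776]
tool_rot: [[-0.989, -0.149, 0.0], [-0.149, 0.989, -0.0], [-0.0, -0.0, -1.0]]
force: [0.8, -1.1, -0.2]
finger_gap: 0.7
finger_force: 0.0
```

{"op": "arm_command", "data": {"deltas": "0 0 -0.1 0 0 0 -0.4; 0 0 -0.3 0 0 0 -0.4; 0 0 -0.6 0 0 0 -0.4; 0 0 -0.8 0 0 0 -0.4; 0 0 -0.8 0 0 0 -0.4"}}

```text
t: 15.2
eef_pos: [0.5397, -0.213, 0.1609]
tool_rot: [[-0.989, -0.149, 0.005], [-0.149, 0.989, -0.004], [-0.005, -0.004, -1.0]]
force: [-0.2, -0.2, 0.1]
finger_gap: 0.697
finger_force: 0.0
```

```bash
python3 - <<'E'
from h import *
c=r.get_calibration("wrist"); p,d=r.snapshot("wrist"); cv2.imwrite("pics/w3.png",p[:,:,::-1])
W=cloud(c,d); print(comp(W,256,210,.092,.005))
plan(624.7,98.1,110,-1.1)
E
```

```text
{'n': 6668, 'c': (537.4, -213.5), 'xy': (81, 50), 'yaw': 8.4, 'z': np.float64(92.1), 'mean': array([ 534.9, -213.8])}
shift [-1.309  2.946  0.486] turn [-0.001  0.002  0.108] | t 15.2 pos [ 539.1 -212.6  159. ] gap 0.7 F [-1.9  0.6 -0.2]
```

View pics/w3.png

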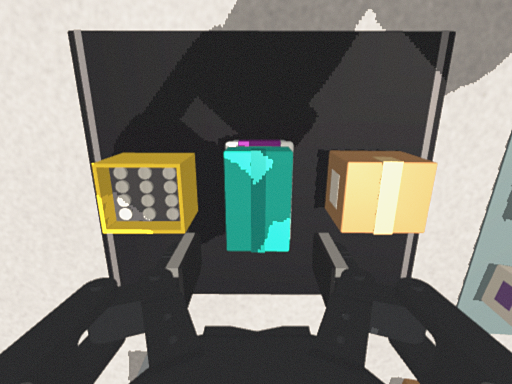

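The teal carton (258,200) lies flat and centred on the tote, with its long sides along it. Next is the white carton.

{"op": "arm_command", "data": {"deltas": "-0.1 0.2 0 0 0 0 -0.6; -0.2 0.45 0 0 0 0 -0.6; -0.33 0.74 0 0 0 0 -0.6"}}

```text
t: 15.55
eef_pos: [0.5598, -0.1337, 0.1563]
tool_rot: [[-0.989, -0.148, -0.002], [-0.148, 0.989, 0.001], [0.002, 0.001, -1.0]]
force: [0.4, -0.0, 1.1]
finger_gap: 0.799
finger_force: 0.0
```

{"op": "arm_command", "data": {"deltas": "-0.13 0.3 0 0 0 0 -0.6; -0.25 0.56 0 0 0 0 -0.6; -0.33 0.74 0 0 0 0 -0.6"}}

```text
t: 15.85
eef_pos: [0.5817, -0.0542, 0.1563]
tool_rot: [[-0.989, -0.15, -0.002], [-0.15, 0.989, 0.001], [0.002, 0.001, -1.0]]
force: [1.3, 0.0, 0.6]
finger_gap: 0.797
finger_force: 0.0
```

{"op": "arm_command", "data": {"deltas": "-0.13 0.3 0 0 0 0 -0.6; -0.25 0.56 0.1 0 0 0 -0.6; -0.33 0.74 0.24 0 0 0 -0.6"}}

```text
t: 16.15
eef_pos: [0.6036, 0.0237, 0.1326]
tool_rot: [[-0.989, -0.15, -0.0], [-0.15, 0.989, 0.0], [0.0, 0.0, -1.0]]
force: [-0.3, -0.6, -0.9]
finger_gap: 0.804
finger_force: 0.0
```

{"op": "arm_command", "data": {"deltas": "-0.13 0.3 0.1 0 0 0.05 -0.6; -0.25 0.56 0.2 0 0 0.1 -0.6; -0.32 0.73 0.24 0 0 0.108 -0.6; -0.32 0.73 0.24 0 0 0.108 -0.6; -0.32 0.73 0.24 0 0 0.108 -0.6"}}

```text
t: 16.65
eef_pos: [0.6238, 0.0987, 0.1086]
tool_rot: [[-1.0, 0.019, -0.001], [0.019, 1.0, -0.0], [0.001, -0.0, -1.0]]
force: [0.2, -0.1, 0.5]
finger_gap: 0.799
finger_force: 0.0
```

```bash
python3 - <<'E'
from h import *
c=r.get_calibration("wrist"); p,d=r.snapshot("wrist"); cv2.imwrite("pics/w4.png",p[:,:,::-1])
W=cloud(c,d); print(comp(W,256,215,.053,.005))
plan(624.7,98.1,18,-1.1)
E
```

```text
{'n': 4492, 'c': (623.7, 98.8), 'xy': (51, 48), 'yaw': -1.8, 'z': np.float64(53.1), 'mean': array([622.2,  98.8])}
shift [-0.009 -0.     0.91 ] turn [-0.    -0.001 -0.   ] | t 16.7 pos [623.9  98.2 109. ] gap 0.8 F [-0.   0.4  1.3]
```

View pics/w4.png

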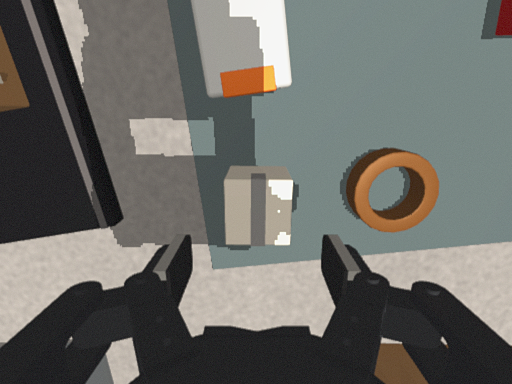

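The white carton (258,207) is square between the fingers, with the tape roll (393,190) clear of the right finger.

{"op": "arm_command", "data": {"deltas": "0 0 0.25 0 0 0 -0.6; 0 0 0.5 0 0 0 -0.6; 0 0 0.7 0 0 0 -0.6; 0 0 0.83 0 0 0 -0.6; 0 0 0.89 0 0 0 -0.6; 0 0 0.89 0 0 0 -0.6; 0 0 0.89 0 0 0 1; 0 0 0.89 0 0 0 1; 0 0 0.89 0 0 0 1; 0 0 0.89 0 0 0 1; 0 0 0.89 0 0 0 1; 0 0 0.89 0 0 0 1"}}

```text
t: 17.9
eef_pos: [0.6248, 0.0988, 0.0216]
tool_rot: [[-1.0, 0.02, 0.002], [0.02, 1.0, -0.0], [-0.002, -0.0, -1.0]]
force: [-0.0, -0.8, 6.2]
finger_gap: 0.554
finger_force: 62.4
```

{"op": "arm_command", "data": {"deltas": "0 0 -0.1 0 0 0 1; 0 0 -0.3 0 0 0 1; 0 0 -0.5 0 0 0 1; 0 0 -0.7 0 0 0 1; 0 0 -0.9 0 0 0 1; 0 0 -1 0 0 0 1; 0 0 -1 0 0 0 1"}}

```text
t: 18.6
eef_pos: [0.6246, 0.0989, 0.1218]
tool_rot: [[-1.0, 0.02, 0.003], [0.02, 1.0, -0.0], [-0.003, -0.0, -1.0]]
force: [0.7, 0.4, -0.6]
finger_gap: 0.559
finger_force: 61.9
```

```bash
python3 - <<'E'
from h import *
plan(439.6,-123.7,120,8.6)
E
```

```text
shift [ 1.806 -2.263  0.013] turn [-0.     0.002 -0.108] | t 18.6 pos [624.6  98.9 121.8] gap 0.56 F [ 0.7  0.4 -0.6]
```

{"op": "arm_command", "data": {"deltas": "0.14 -0.17 0 0 0 0 1; 0.34 -0.43 0 0 0 0 1; 0.6 -0.75 0 0 0 0 1"}}

```text
t: 18.9
eef_pos: [0.5617, 0.0249, 0.119]
tool_rot: [[-1.0, 0.018, -0.002], [0.018, 1.0, 0.0], [0.002, 0.0, -1.0]]
force: [0.3, -1.8, -1.2]
finger_gap: 0.552
finger_force: 61.9
```

{"op": "arm_command", "data": {"deltas": "0.2 -0.25 0 0 0 0 1; 0.4 -0.5 0 0 0 0 1; 0.6 -0.75 0 0 0 0 1"}}

```text
t: 19.2
eef_pos: [0.4998, -0.0494, 0.1194]
tool_rot: [[-1.0, 0.02, -0.002], [0.02, 1.0, 0.001], [0.002, 0.001, -1.0]]
force: [-0.0, -1.2, -1.1]
finger_gap: 0.556
finger_force: 61.9
```

{"op": "arm_command", "data": {"deltas": "0.2 -0.25 0 0 0 -0.05 1; 0.4 -0.5 0 0 0 -0.1 1; 0.55 -0.7 0 0 0 -0.108 1; 0.6 -0.76 0 0 0 -0.108 1; 0.6 -0.76 0 0 0 -0.108 1; 0.6 -0.76 0 0 0 -0.108 1"}}

```text
t: 19.8
eef_pos: [0.44, -0.123, 0.1201]
tool_rot: [[-0.989, -0.149, -0.0], [-0.149, 0.989, 0.0], [0.0, 0.001, -1.0]]
force: [-0.0, -0.1, -1.1]
finger_gap: 0.557
finger_force: 61.9
```

```bash
python3 - <<'E'
from h import *
plan(439.6,-123.7,37.5,8.6)
E
```

```text
shift [ 0.005 -0.007  0.826] turn [ 0. -0. -0.] | t 19.8 pos [ 440.  -123.   120.1] gap 0.56 F [-0.  -0.1 -1.1]
```

{"op": "arm_command", "data": {"deltas": "0 0 0.25 0 0 0 1; 0 0 0.5 0 0 0 1; 0 0 0.65 0 0 0 1; 0 0 0.75 0 0 0 1; 0 0 0.8 0 0 0 1; 0 0 0.83 0 0 0 1; 0 0 0.83 0 0 0 1; 0 0 0.83 0 0 0 -0.6; 0 0 0.83 0 0 0 -0.6; 0 0 0.83 0 0 0 -0.6; 0 0 0.83 0 0 0 -0.6"}}

```text
t: 20.9
eef_pos: [0.4398, -0.1236, 0.0376]
tool_rot: [[-0.989, -0.149, 0.0], [-0.149, 0.989, -0.0], [-0.0, -0.0, -1.0]]
force: [-0.0, -1.1, -0.3]
finger_gap: 0.802
finger_force: 0.0
```

{"op": "arm_command", "data": {"deltas": "0 0 -0.1 0 0 0 -0.6; 0 0 -0.3 0 0 0 -0.6; 0 0 -0.6 0 0 0 -0.6; 0 0 -0.9 0 0 0 -0.6; 0 0 -1 0 0 0 -0.6; 0 0 -1 0 0 0 -0.6"}}

```text
t: 21.5
eef_pos: [0.4401, -0.1237, 0.1386]
tool_rot: [[-0.989, -0.149, 0.003], [-0.149, 0.989, -0.002], [-0.002, -0.002, -1.0]]
force: [-0.2, 0.2, -0.5]
finger_gap: 0.799
finger_force: 0.0
```

```bash
python3 - <<'E'
from h import *
c=r.get_calibration("wrist"); p,d=r.snapshot("wrist")
W=cloud(c,d); print(comp(W,256,205,.068,.005))
plan(475.5,302.8,110,-1)
E
```

```text
{'n': 3946, 'c': (439.2, -124.4), 'xy': (52, 48), 'yaw': 8.8, 'z': np.float64(68.1), 'mean': array([ 437.5, -124.7])}
shift [-0.991  4.161  0.272] turn [-0.     0.     0.106] | t 21.6 pos [ 439.6 -123.4  137.4] gap 0.8 F [ 0.1  0.4 -0.5]
```

White is placed within a millimetre. Red is next, in five steps of (-0.2, 0.83).

{"op": "arm_command", "data": {"deltas": "-0.05 0.2 0 0 0 0 -0.6; -0.12 0.5 0 0 0 0 -0.6; -0.2 0.83 0 0 0 0 -0.6"}}

```text
t: 21.85
eef_pos: [0.4465, -0.0377, 0.1358]
tool_rot: [[-0.989, -0.148, -0.003], [-0.148, 0.989, 0.001], [0.003, 0.001, -1.0]]
force: [0.8, 0.2, -0.2]
finger_gap: 0.8
finger_force: 0.0
```

{"op": "arm_command", "data": {"deltas": "-0.07 0.3 0 0 0 0 -0.6; -0.14 0.6 0 0 0 0 -0.6; -0.2 0.83 0 0 0 0 -0.6"}}

```text
t: 22.15
eef_pos: [0.4537, 0.0483, 0.1358]
tool_rot: [[-0.989, -0.15, -0.003], [-0.15, 0.989, 0.001], [0.003, 0.001, -1.0]]
force: [0.7, -0.5, -0.9]
finger_gap: 0.803
finger_force: 0.0
```

{"op": "arm_command", "data": {"deltas": "-0.07 0.3 0 0 0 0 -0.6; -0.14 0.6 0 0 0 0 -0.6; -0.2 0.83 0 0 0 0 -0.6"}}

```text
t: 22.45
eef_pos: [0.4611, 0.1332, 0.1357]
tool_rot: [[-0.989, -0.15, -0.003], [-0.15, 0.989, 0.0], [0.003, 0.0, -1.0]]
force: [0.1, -1.0, -1.3]
finger_gap: 0.797
finger_force: 0.0
```

{"op": "arm_command", "data": {"deltas": "-0.07 0.3 0 0 0 0 -0.6; -0.14 0.6 0 0 0 0 -0.6; -0.2 0.83 0 0 0 0 -0.6"}}

```text
t: 22.75
eef_pos: [0.4685, 0.2181, 0.1355]
tool_rot: [[-0.989, -0.15, -0.003], [-0.15, 0.989, -0.001], [0.003, -0.0, -1.0]]
force: [-0.4, 0.2, 0.5]
finger_gap: 0.8
finger_force: 0.0
```

{"op": "arm_command", "data": {"deltas": "-0.07 0.3 0.05 0 0 0.05 -0.6; -0.14 0.6 0.15 0 0 0.1 -0.6; -0.2 0.83 0.25 0 0 0.106 -0.6; -0.2 0.83 0.25 0 0 0.106 -0.6; -0.2 0.83 0.25 0 0 0.106 -0.6"}}

```text
t: 23.25
eef_pos: [0.476, 0.3015, 0.1108]
tool_rot: [[-1.0, 0.016, -0.003], [0.016, 1.0, -0.001], [0.003, -0.001, -1.0]]
force: [0.7, 0.1, -0.2]
finger_gap: 0.798
finger_force: 0.0
```

```bash
python3 - <<'E'
from h import *
c=r.get_calibration("wrist"); p,d=r.snapshot("wrist"); cv2.imwrite("pics/w5.png",p[:,:,::-1])
W=cloud(c,d); print(comp(W,256,210,.058,.005))
plan(475.5,302.8,21,-1)
E
```

```text
{'n': 5380, 'c': (474.6, 304.6), 'xy': (57, 50), 'yaw': 0.5, 'z': np.float64(58.1), 'mean': array([472.7, 304.5])}
shift [0.007 0.018 0.904] turn [-0.001 -0.001  0.001] | t 23.3 pos [476.3 301.1 111.4] gap 0.8 F [-0.5  0.1  0. ]
```

View pics/w5.png

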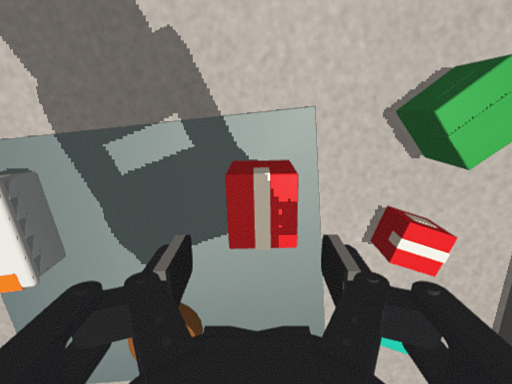

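The red carton (262,205) is square between the fingers, about 3 mm off centre. The small red one (415,240) is clear to the right.

{"op": "arm_command", "data": {"deltas": "0.01 0.03 0.25 0 0 0 -0.6; 0.01 0.03 0.5 0 0 0 -0.6; 0.01 0.03 0.7 0 0 0 -0.6; 0.01 0.03 0.83 0 0 0 -0.6; 0.01 0.03 0.89 0 0 0 -0.6; 0.01 0.03 0.89 0 0 0 -0.6; 0.01 0.03 0.89 0 0 0 1; 0.01 0.03 0.89 0 0 0 1; 0.01 0.03 0.89 0 0 0 1; 0.01 0.03 0.89 0 0 0 1; 0.01 0.03 0.89 0 0 0 1; 0.01 0.03 0.89 0 0 0 1"}}

```text
t: 24.5
eef_pos: [0.4764, 0.305, 0.0245]
tool_rot: [[-1.0, 0.017, 0.002], [0.017, 1.0, 0.001], [-0.002, 0.001, -1.0]]
force: [-0.0, 0.8, 5.6]
finger_gap: 0.582
finger_force: 62.3
```

{"op": "arm_command", "data": {"deltas": "0 0 -0.1 0 0 0 1; 0 0 -0.3 0 0 0 1; 0 0 -0.5 0 0 0 1; 0 0 -0.7 0 0 0 1; 0 0 -0.9 0 0 0 1; 0 0 -1 0 0 0 1; 0 0 -1 0 0 0 1"}}

```text
t: 25.2
eef_pos: [0.4761, 0.305, 0.1247]
tool_rot: [[-1.0, 0.017, 0.002], [0.017, 1.0, 0.001], [-0.002, 0.001, -1.0]]
force: [-0.3, -0.1, -1.4]
finger_gap: 0.583
finger_force: 62.0
```

```bash
python3 - <<'E'
from h import *
plan(642.6,-296,130,8.6)
E
```

```text
shift [-1.765 -5.981 -0.054] turn [ 0.001  0.002 -0.106] | t 25.2 pos [476.1 305.  124.7] gap 0.58 F [-0.3 -0.1 -1.4]
```

{"op": "arm_command", "data": {"deltas": "-0.05 -0.2 -0.05 0 0 0 1; -0.14 -0.5 -0.1 0 0 0 1; -0.25 -0.85 -0.1 0 0 0 1"}}

```text
t: 25.5
eef_pos: [0.499, 0.2189, 0.1328]
tool_rot: [[-1.0, 0.015, -0.001], [0.015, 1.0, -0.0], [0.001, -0.0, -1.0]]
force: [-0.1, 1.0, -1.1]
finger_gap: 0.576
finger_force: 62.1
```

{"op": "arm_command", "data": {"deltas": "-0.09 -0.3 0 0 0 0 1; -0.18 -0.6 0 0 0 0 1; -0.25 -0.85 0 0 0 0 1"}}

```text
t: 25.8
eef_pos: [0.5227, 0.1324, 0.1323]
tool_rot: [[-1.0, 0.017, -0.002], [0.017, 1.0, -0.0], [0.002, -0.0, -1.0]]
force: [-0.7, 0.5, -0.6]
finger_gap: 0.578
finger_force: 62.2
```

{"op": "arm_command", "data": {"deltas": "-0.09 -0.3 0 0 0 0 1; -0.18 -0.6 0 0 0 0 1; -0.25 -0.85 0 0 0 0 1"}}

```text
t: 26.1
eef_pos: [0.5463, 0.0471, 0.1322]
tool_rot: [[-1.0, 0.017, -0.002], [0.017, 1.0, 0.0], [0.002, 0.0, -1.0]]
force: [0.2, -0.5, -1.2]
finger_gap: 0.583
finger_force: 62.2
```

{"op": "arm_command", "data": {"deltas": "-0.09 -0.3 0 0 0 0 1; -0.18 -0.6 0 0 0 0 1; -0.25 -0.85 0 0 0 0 1"}}

```text
t: 26.4
eef_pos: [0.5699, -0.0383, 0.1321]
tool_rot: [[-1.0, 0.017, -0.002], [0.017, 1.0, 0.0], [0.002, 0.0, -1.0]]
force: [0.1, 0.0, -1.9]
finger_gap: 0.58
finger_force: 62.2
```

{"op": "arm_command", "data": {"deltas": "-0.09 -0.3 0 0 0 0 1; -0.18 -0.6 0 0 0 0 1; -0.25 -0.85 0 0 0 0 1"}}

```text
t: 26.7
eef_pos: [0.5934, -0.1237, 0.132]
tool_rot: [[-1.0, 0.017, -0.002], [0.017, 1.0, 0.001], [0.002, 0.001, -1.0]]
force: [-0.1, 0.5, -1.4]
finger_gap: 0.579
finger_force: 62.2
```

{"op": "arm_command", "data": {"deltas": "-0.09 -0.3 0 0 0 0 1; -0.18 -0.6 0 0 0 0 1; -0.25 -0.85 0 0 0 0 1"}}

```text
t: 27.0
eef_pos: [0.617, -0.2091, 0.1318]
tool_rot: [[-1.0, 0.017, -0.002], [0.017, 1.0, 0.001], [0.002, 0.001, -1.0]]
force: [-0.2, 0.5, -1.5]
finger_gap: 0.585
finger_force: 62.2
```

{"op": "arm_command", "data": {"deltas": "-0.09 -0.3 0 0 0 -0.05 1; -0.18 -0.6 0 0 0 -0.1 1; -0.24 -0.8 0 0 0 -0.106 1; -0.26 -0.87 0 0 0 -0.106 1; -0.26 -0.87 0 0 0 -0.106 1; -0.26 -0.87 0 0 0 -0.106 1"}}

```text
t: 27.6
eef_pos: [0.6415, -0.2939, 0.1328]
tool_rot: [[-0.989, -0.15, -0.001], [-0.15, 0.989, 0.001], [0.001, 0.001, -1.0]]
force: [0.2, 0.3, -1.4]
finger_gap: 0.576
finger_force: 62.1
```

```bash
python3 - <<'E'
from h import *
plan(642.6,-296,40,8.6)
E
```

```text
shift [-0.009 -0.023  0.928] turn [ 0.001 -0.001 -0.   ] | t 27.6 pos [ 641.5 -293.9  132.8] gap 0.58 F [ 0.2  0.3 -1.4]
```

{"op": "arm_command", "data": {"deltas": "-0.01 -0.02 0.25 0 0 0 1; -0.01 -0.02 0.5 0 0 0 1; -0.01 -0.02 0.7 0 0 0 1; -0.01 -0.02 0.82 0 0 0 1; -0.01 -0.02 0.89 0 0 0 1; -0.01 -0.02 0.93 0 0 0 1; -0.01 -0.02 0.93 0 0 0 1; -0.01 -0.02 0.93 0 0 0 -0.6; -0.01 -0.02 0.93 0 0 0 -0.6; -0.01 -0.02 0.93 0 0 0 -0.6; -0.01 -0.02 0.93 0 0 0 -0.6"}}

```text
t: 28.7
eef_pos: [0.6431, -0.297, 0.0407]
tool_rot: [[-0.989, -0.149, 0.001], [-0.149, 0.989, -0.0], [-0.001, -0.0, -1.0]]
force: [0.3, -0.2, 0.4]
finger_gap: 0.797
finger_force: 0.0
```

{"op": "arm_command", "data": {"deltas": "0 0 -0.1 0 0 0 -0.6; 0 0 -0.3 0 0 0 -0.6; 0 0 -0.6 0 0 0 -0.6; 0 0 -0.9 0 0 0 -0.6; 0 0 -1 0 0 0 -0.6; 0 0 -1 0 0 0 -0.6"}}

```text
t: 29.3
eef_pos: [0.6435, -0.2971, 0.1422]
tool_rot: [[-0.989, -0.149, 0.003], [-0.149, 0.989, -0.002], [-0.003, -0.002, -1.0]]
force: [-0.3, -0.4, -0.1]
finger_gap: 0.801
finger_force: 0.0
```

```bash
python3 - <<'E'
from h import *
c=r.get_calibration("wrist"); p,d=r.snapshot("wrist")
W=cloud(c,d); print(comp(W,256,205,.073,.005)); plan(642.6,-296,40,8.6)
p,d=r.snapshot("scene"); cv2.imwrite("pics/s2.png",cv2.resize(p[:,:,::-1],(800,600),interpolation=cv2.INTER_CUBIC))
E
```

```text
{'n': 4657, 'c': (641.1, -298.4), 'xy': (57, 50), 'yaw': 9.1, 'z': np.float64(73.1), 'mean': array([ 639.5, -298.5])}
shift [1.000e-03 9.000e-03 1.002e+00] turn [-0.  0. -0.] | t 29.4 pos [ 642.9 -296.8  140.2] gap 0.8 F [-0.3  0.5 -0.6]
```

View pics/s2.png

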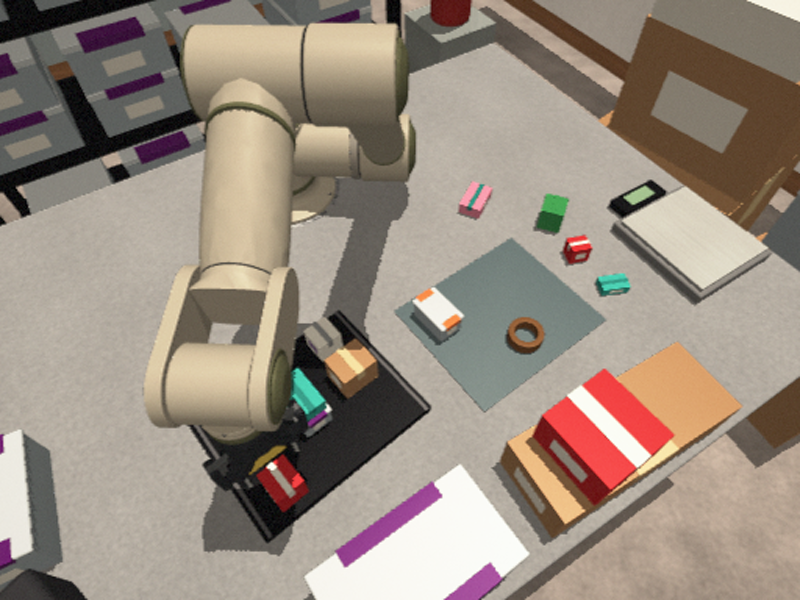

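The red carton stands behind the bin (280,482). The teal carton on the tote (310,400), the white carton (325,338) and the box (350,368) are all in place, and the orange tote and tape roll have not moved. Handing in.

```bash
python3 -c "
from plant import r
print(r.close_job())"
```

```text
the job is handed in; nothing more can be done
None
```

I set out all four items as asked and handed the job in after about 29 s of robot time. The camera put each within about 3 mm of where I aimed it, but handing in returned no verdict, so I can't confirm the judged result.

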